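# Snap the lid of the red draughts tub shut

## Robot

A 6-joint arm with a two-finger parallel gripper is mounted at the origin on the work surface. World frame = base frame: x ahead of the robot, y to its left, z up, the work surface at z = 0. Lengths are in m, angles in rad, forces in N, time in s.
With the tool pointing down it reaches from about 0.275 to 0.725 m from the base axis. Payload 5.6 kg.
Tool frame: the origin (TCP) lies on the centre line of the jaws, within the pads' length; the fingertips stand 19 mm ahead of it and the grasp point (between the pads) is the TCP; x points along the fingers, y is the direction in which the jaws open and shut, and the axes are right-handed (so a half turn about x gives the same grasp; the last joint's range is limited). The gripper opens to 85 mm and grips with 20 to 120 N. Pads are 22 mm wide; open, the fingers measure 114 mm over their backs; the gripper's body (76 mm by 85 mm) begins 54 mm behind the grasp point. The pads swing forward as they close: fully open they stand 13 mm farther back than shut.
Start: joints at [1.462, 0.255, 0.108, 0, -1.424, -0.285], TCP at [0.211, 0.508, 0.25] pointing down, gripper open.
Joint ranges: [-2.95, 2.95], [-1.21, 1.97], [-1.09, 1.5], [-2.87, 1.71], [-2.94, -0.07], [-3.05, 3.05]. Speed limits (rad/s): [2.57, 2.57, 3.14, 3.14, 3.14, 3.14].

## Interface

Orientations are given as a unit quaternion [w, x, y, z].
In Python, from cell import arm, viewer gives the robot as it stands. The module is installed in compiled form; this text tells all that it offers.
- The arm moves only by the tool arm_command, never from a script. Its argument "plan" is a list of rows, each a list of 3 entries, a list of its own where there are three numbers: the turn, a rotation vector about the tool's x, y, z in units of 5 degrees (1.0 is 5 degrees), then the shift along the tool's x, y, z in units of 40 mm (1.0 is 40 mm), then the finger opening in mm, from 0 to 85.4. A call has 1 to 5 rows; each row shifts and turns the pose as measured when the row begins, along the tool's axes as they then stand; what a row does not reach is not made up. A row lasts 1/10 s, in which the tool goes at most 50 mm and 8.59 degrees, less where a joint would pass 70% of its speed; a pose out of reach is approached as far as the arm can. A call is refused whole if a number of a shift passes 1 or a number of a turn 1, either way. A call with a gripper value outside its range is refused whole. The fingers move at their own pace and stop on an object; the grip force is fixed at half the most. Time passes only in rows, so rows that do not move let the fingers close. It gives the time, the measured TCP pose, the force and the opening at its end, in the units of the state.
- arm.sense(): the state, without advancing time (a new reading comes with each control period).
- viewer.capture(name): name is "side" or "top" or "wrist"; returns the picture (400x640x3 uint8, blue, green, red); there is no depth.
- viewer.camera_params(name): a dict with "mtx" (3x3 intrinsics, pixels), "R" (3x3) and "t" (3): a world point X has camera coordinates R X + t. Camera axes: x right, y down, z forward; pixel columns grow to the right and rows downward; lengths in m; the calibration is good to about 2 mm. A picture is of the moment at which its call begins: read the wrist's pose just before it. camera_params takes no time and is no camera call; for the wrist camera it gives the pose at the moment of the call.
- arm.finish_job(): hands the job in, once; it reports no verdict.
The state is a dict: "time": time; "q": joint angles; "dq": joint speeds; "joint_torque": joint torques, N m; "eef_pos": TCP position; "eef_rot": TCP orientation; "contact_force": force on the tool from outside, world axes, zero at the start; "torque": the same for the moment, N m; "finger_gap": finger opening in m.
Only numpy, scipy, OpenCV 4.12 (cv2) and the standard library are available. Lean on these libraries where they do the work, as an engineer would, in place of code of your own. Each camera call takes 0.05 s, during which the arm holds its last target. There are 200 camera calls.

## Task

Close up the draughts tub that has the red disc on its lid: press each of the three yellow tabs round its rim down all the way, until it is fully home. Leave the tub standing where it is, and do not touch the tub with the blue disc.

Things in the scene. Friction and masses are not known exactly. Their poses are not given: they have to be found in the camera images.
- tab_1 (a point): First yellow snap tab of the RED tub; point at the centre of the tab's top face (22 mm radially x 26 mm along the rim), x radially outward, z up. Tab moves straight down 10 mm: top face 93 mm above the table when up (as all start), 83 mm when home (at its stop). It slides tightly: about 4 N all the way, no spring, and stays as deep as it was pressed.
- tab_2 (a point): Second tab of the red tub, like tab_1. The tub: loose, round, clear plastic, about 0.9 kg, full of red discs, 120 mm across; white lid 128 mm across, its top 80 mm above the table, with a red disc 56 mm across in its middle. The tub may be turned to any angle.
- tab_3 (a point): Third tab of the red tub, like tab_1. The three tabs sit at 120 degrees round the rim, centres 58 mm from the tub's axis; up, a tab stands 13 mm above the lid, home 3 mm. Each reaches 71 mm from the axis.
- blue_tub: Look-alike tub that must be left alone: same size, yellow tabs up as well, but with blue discs inside and a blue disc on its white lid. Origin at the centre of its underside, z up; overall radius 71 mm over the tabs, 93 mm tall. The gap between the two tubs is at least 80 mm.

How it is judged:
At the end, for the whole second after the job is handed in: All three tabs of the red tub are home (top faces lower than 86 mm above the table; fully home 83, up 93), the tub stands upright within about 6 degrees, and no tab has shifted more than 35 mm from its start (its own 10 mm press included) (height (world z) of each of tab_1, tab_2, tab_3 below 0.086 m and angle between each of tab_1, tab_2, tab_3's own z axis and vertical below 0.1 rad and distance of each of tab_1, tab_2, tab_3 from where it was at the start of the episode below 0.035 m); the robot touches nothing.
It fails at once if the blue tub is touched (over 2 N) or shifted more than 15 mm (contact force between blue_tub and the fingers above 2 N or contact force between blue_tub and the arm above 2 N or distance of blue_tub from where it was at the start of the episode above 0.015 m).
It also fails if it takes over 35 s, if anything falls off the work surface, if the arm or the gripper's body presses on something with over 40 N, if the wrist force passes 120 N, or if a joint passes its speed limit or range.

## Working session

There is one attempt and no reset: what is moved stays moved. The work goes in short steps, Python scripts to look and compute and a tool call to move; the robot and the scene stay as the last step left them, time stands still between calls to the robot, and variables do not carry over. Pictures are saved under pics/ and viewed, about 8 in all and at most 12, crops included, and the job is handed in when it is done.

Besides the shell and the picture viewer there is one more tool, called after "Call:" as name([rows], argument=value, ...), one row to a line, values as JSON. arm_command: Moves the arm, as the interface text tells. Its arguments: {"type":"object","properties":{"plan":{"type":"array","items":{"type":"array"}}},"required":["plan"]}

```bash
mkdir -p pics
python3 - <<'E'
from cell import arm, viewer
import cv2,numpy as np
s=arm.sense();print(s)
for n in("top","side"):
    im=viewer.capture(n);cv2.imwrite(f"pics/{n}0.png",im)
    p=viewer.camera_params(n);print(n,p['mtx'],-np.array(p['R']).T@p['t'])
a=cv2.imread("pics/top0.png");b=cv2.imread("pics/side0.png")
cv2.imwrite("pics/both0.png",cv2.resize(np.vstack([a,b]),(480,600)))
E
```

```text
{'time': 0.0, 'q': array([ 1.46160502e+00,  2.55727674e-01,  1.06973592e-01, -4.81052898e-04,
       -1.42385495e+00, -2.84613795e-01]), 'dq': array([-1.10695639e-03,  1.42820267e-03, -8.32693490e-04, -8.77650378e-05,
        2.04835214e-03,  1.78914539e-03]), 'joint_torque': array([ 6.12413769e-04, -3.86642683e+01,  2.37939709e+01,  5.36526114e+00,
       -6.17481230e-03, -1.11595946e-05]), 'eef_pos': array([0.21079692, 0.50750255, 0.24939272]), 'eef_rot': array([ 0.13770454, -0.69332689,  0.13901086,  0.69354976]), 'contact_force': array([ 0.10712933, -0.20811121,  0.5823873 ]), 'torque': array([ 0.04062931, -0.04084961,  0.04422591]), 'finger_gap': 0.0854120577595087}
top [[391.92853246   0.         316.89674101]
 [  0.         391.92853246 198.64348882]
 [  0.           0.           1.        ]] [ 0.44091634 -0.03684895  0.75930574]
side [[466.35273956   0.         315.49152805]
 [  0.         466.35273956 202.35303028]
 [  0.           0.           1.        ]] [ 0.0143884  -0.57914481  0.5200521 ]
```

View pics/top0.png

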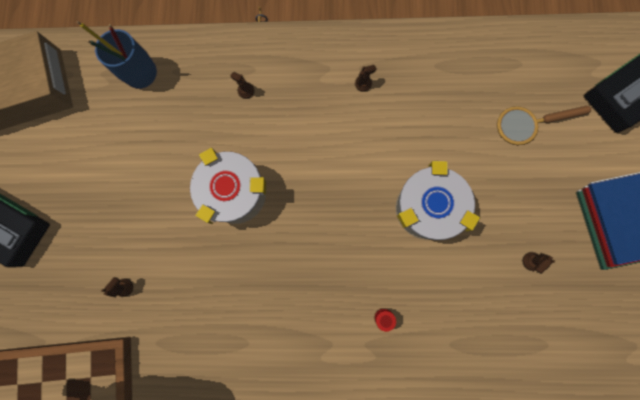

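The top view shows the red-disc tub at about (225,186), with tabs at (208,157), (257,185) and (205,214). The blue tub is at (437,202). Next I'll measure them.

```bash
cat > h.py <<'E'
from cell import arm, viewer
import cv2,numpy as np
from scipy.spatial.transform import Rotation as Ro
def cast(p,uv,z):
    R=np.array(p['R']);c=-R.T@p['t'];d=R.T@np.linalg.inv(p['mtx'])@[uv[0],uv[1],1]
    return c+d*(z-c[2])/d[2]
def blobs(im,lo,hi,amin):
    m=cv2.inRange(cv2.cvtColor(im,cv2.COLOR_BGR2HSV),lo,hi)
    n,l,st,ce=cv2.connectedComponentsWithStats(m)
    return [(ce[i],st[i,4]) for i in range(1,n) if st[i,4]>amin]
def toolR():
    q=arm.sense()['eef_rot'];return Ro.from_quat(np.roll(q,-1))
def go(target):  # shift in tool axes, units of 40 mm
    s=arm.sense();return (toolR().inv().apply(np.array(target)-s['eef_pos'])/.04).round(2)
E
python3 - <<'E'
from h import *
im=cv2.imread("pics/top0.png");p=viewer.camera_params("top")
for n,lo,hi,z in(("yel",(20,120,100),(35,255,255),.093),("red",(0,150,100),(8,255,255),.08),("red",(172,150,100),(180,255,255),.08),("blue",(105,150,60),(125,255,255),.08)):
    for c,a in blobs(im,lo,hi,60): print(n,c.round(1),a,cast(p,c,z).round(4))
print(toolR().as_matrix().round(3))
E
```

```text
yel [207.9 155.7] 217 [0.6288 0.183  0.093 ]
yel [438.9 167.1] 236 [ 0.6027 -0.2213  0.093 ]
yel [256.8 184.5] 202 [0.5755 0.0943 0.093 ]
yel [204.6 213.6] 218 [0.5252 0.1844 0.093 ]
yel [406.9 217.7] 260 [ 0.5154 -0.1631  0.093 ]
yel [470.1 220.2] 241 [ 0.5103 -0.2683  0.093 ]
red [225.7 185.9] 168 [0.5763 0.1527 0.08  ]
red [224.4 185.3] 276 [0.5775 0.1552 0.08  ]
red [598.7 226.7] 175 [ 0.499 -0.486  0.08 ]
red [385.2 320.4] 371 [ 0.3456 -0.1228  0.08  ]
blue [620.2 215.6] 3118 [ 0.5175 -0.5236  0.08  ]
blue [437.5 202.7] 178 [ 0.5426 -0.219   0.08  ]
blue [437.4 202. ] 295 [ 0.5437 -0.2189  0.08  ]
[[-0.001 -0.384 -0.923]
 [-0.002 -0.923  0.384]
 [-1.     0.002 -0.   ]]
```

The mean of the red tabs is (0.5765, 0.1539). They sit about 59.7 mm from it at 120°, against the 58 mm given, and the mean lies within 2 mm of the red disc's centre, so the measurements agree. I'll move above the nearest tab, (0.5285, 0.1825), with the fingers shut.

Call:
arm_command([
  [[0,0,0],[0,0.42,-1],0],
  [[0,0,0],[0,0.42,-1],0],
  [[0,0,0],[0,0.42,-1],0],
  [[0,0,0],[0,0.42,-1],0],
  [[0,0,0],[0,0.42,-1],0],
])

```text
time: 0.6
eef_pos: [0.3641, 0.3509, 0.2462]
eef_rot: [0.133, -0.693, 0.138, 0.695]
contact_force: [0.8, 0.8, -0.1]
finger_gap: 0.0122
```

Call:
arm_command([
  [[0,0,0],[0,0.42,-1],0],
  [[0,0,0],[0,0.42,-1],0],
  [[0,0,0],[0,0.42,-1],0],
  [[0,0,0],[0,0.42,-1],0],
  [[0,0,0],[0,0,0],0],
])

```text
time: 1.1
eef_pos: [0.4926, 0.2186, 0.2444]
eef_rot: [0.133, -0.692, 0.141, 0.696]
contact_force: [-0.2, 0.1, -0.5]
finger_gap: 0.0
```

Run:
```python
from h import *
s=arm.sense();print(s['time'],s['eef_pos'],s['finger_gap'],toolR().as_matrix().round(3));print(go([.5285,.1825,.17]))
```

```text
1.1 [0.4925861  0.21858502 0.24435225] 5.943781290848141e-06 [[-0.007 -0.379 -0.925]
 [-0.01  -0.925  0.379]
 [-1.     0.012  0.003]]
[ 1.86  0.47 -1.18]
```

Call:
arm_command([
  [[0,0,0],[0.4,0.24,-0.6],0],
  [[0,0,0],[0.6,0.24,-0.6],0],
  [[0,0,0],[0.6,0,0],0],
  [[0,0,0],[0.3,0,0],0],
  [[0,0,0],[0,0,0],0],
])

```text
time: 1.6
eef_pos: [0.5303, 0.1792, 0.164]
eef_rot: [0.134, -0.691, 0.142, 0.696]
contact_force: [0.6, -0.6, -0.5]
finger_gap: 0.0002
```

Run:
```python
from h import *
s=arm.sense();print(s['time'],s['eef_pos']);print(go([.5285,.1825,.13]))
p=viewer.camera_params("wrist")
im=viewer.capture("wrist");side=viewer.capture("side")
for c,a in blobs(im,(20,120,60),(35,255,255),200): print(c.round(1),a,cast(p,c,.093).round(4))
cv2.imwrite("pics/ws.png",cv2.resize(np.vstack([im,side]),(480,600)))
```

```text
1.6 [0.53028133 0.17915031 0.16399289]
[ 0.85 -0.07  0.07]
[255.5  88.4] 1691 [0.6289 0.1834 0.093 ]
[411.3 111.8] 1612 [0.5771 0.0956 0.093 ]
[315.5 224.1] 1058 [0.5277 0.1846 0.093 ]
```

View pics/ws.png

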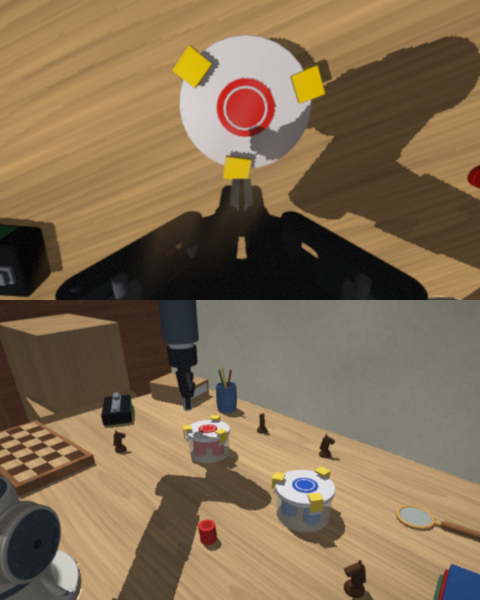

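The wrist view shows the red disc, with the fingers just above the near tab. Its ray casts agree with the top view to about 2 mm. Descending now.

Call:
arm_command([
  [[0,0,0],[0.5,-0.07,0.07],0],
  [[0,0,0],[0.4,0,0],0],
  [[0,0,0],[0.2,0,0],0],
  [[0,0,0],[0.1,0,0],0],
  [[0,0,0],[0.1,0,0],0],
])

```text
time: 2.2
eef_pos: [0.5323, 0.1865, 0.1192]
eef_rot: [-0.136, 0.695, -0.137, -0.692]
contact_force: [0.0, 0.2, -0.6]
finger_gap: -0.0
```

Call:
arm_command([
  [[0,0,0],[0.1,0,0],0],
  [[0,0,0],[0.1,0,0],0],
])

```text
time: 2.4
eef_pos: [0.5331, 0.1869, 0.112]
eef_rot: [-0.136, 0.696, -0.137, -0.692]
contact_force: [-1.0, -0.3, 2.3]
finger_gap: 0.0002
```

Call:
arm_command([
  [[0,0,0],[0.1,0,0],0],
  [[0,0,0],[0.1,0,0],0],
  [[0,0,0],[0.1,0,0],0],
])

```text
time: 2.7
eef_pos: [0.5333, 0.1869, 0.1017]
eef_rot: [-0.136, 0.697, -0.136, -0.691]
contact_force: [-16.9, 0.2, 35.4]
finger_gap: 0.0003
```

The force jumped to 35 N at tip height 0.083 m, so that tab is home. Lifting for the next one.

Call:
arm_command([
  [[0,0,0],[-0.3,0,0],0],
  [[0,0,0],[-0.5,0,0],0],
  [[0,0,0],[-0.3,0,0],0],
  [[0,0,0],[0,0,0],0],
])

```text
time: 3.1
eef_pos: [0.5336, 0.1872, 0.147]
eef_rot: [-0.136, 0.697, -0.136, -0.691]
contact_force: [0.1, 0.7, -0.2]
finger_gap: -0.0001
```

```bash
cat > look.py <<'E'
from h import *
im=viewer.capture("top");p=viewer.camera_params("top")
s=arm.sense();print(s['time'],s['eef_pos'],s['contact_force'])
for z in(.093,.083):
  for c,a in blobs(im,(20,120,60),(35,255,255),60):
    if c[0]<330: print(z,c.round(1),a,cast(p,c,z).round(4))
p=viewer.camera_params("wrist");im=viewer.capture("wrist")
for c,a in blobs(im,(20,120,60),(35,255,255),200): print('w',c.round(1),a,cast(p,c,.093).round(4),cast(p,c,.083).round(4))
for n,t in dict(A=[.6255,.1812,.125],B=[.5756,.0979,.125],C=[.5285,.1825,.125]).items(): print(n,go(t))
print(go([.5285,.1825,.125]), toolR().as_matrix()[:,0].round(3))
E
python3 look.py
```

```text
3.15 [0.53311555 0.1870034  0.1460798 ] [ 0.23110043 -0.84933653 -0.56403476]
0.093 [98.6 37.8] 177 [0.8622 0.402  0.093 ]
0.093 [207.9 155.7] 216 [0.6287 0.1829 0.093 ]
0.093 [258.3 184.6] 244 [0.5755 0.0918 0.093 ]
0.083 [98.6 37.8] 177 [0.8685 0.4086 0.083 ]
0.083 [207.9 155.7] 216 [0.6316 0.1862 0.083 ]
0.083 [258.3 184.6] 244 [0.5775 0.0937 0.083 ]
w [266.1  87.2] 1988 [0.6288 0.1834 0.093 ] [0.6301 0.1848 0.083 ]
w [435.8 113.8] 1977 [0.5771 0.0959 0.093 ] [0.5755 0.0924 0.083 ]
w [329.2 228.5] 979 [0.5321 0.1824 0.093 ] [0.528  0.1838 0.083 ]
A [ 0.52 -0.75 -2.2 ]
B [ 0.52  1.65 -1.83]
C [0.5  0.14 0.06]
[0.5  0.14 0.06] [ 0.006 -0.003 -1.   ]
```

The tub hasn't moved. Next is tab A.

Call:
arm_command([
  [[0,0,0],[0,-0.25,-0.75],0],
  [[0,0,0],[0,-0.25,-0.75],0],
  [[0,0,0],[0,-0.25,-0.75],0],
  [[0,0,0],[0,0,0],0],
])

```text
time: 3.6
eef_pos: [0.6275, 0.1797, 0.1404]
eef_rot: [0.134, -0.694, 0.138, 0.694]
contact_force: [-0.6, -0.2, -0.1]
finger_gap: -0.0002
```

```bash
python3 -c "
from h import *
print(arm.sense()['eef_pos'],go([.6265,.1815,.114]))"
```

```text
[0.62752359 0.17972233 0.14036038] [ 0.66 -0.03  0.04]
```

Call:
arm_command([
  [[0,0,0],[0.4,-0.03,0.04],0],
  [[0,0,0],[0.2,0,0],0],
  [[0,0,0],[0.1,0,0],0],
  [[0,0,0],[0.1,0,0],0],
])

```text
time: 4.0
eef_pos: [0.6265, 0.1809, 0.1055]
eef_rot: [0.134, -0.693, 0.138, 0.694]
contact_force: [0.2, 0.5, 3.6]
finger_gap: 0.0001
```

Call:
arm_command([
  [[0,0,0],[0.1,0,0],0],
  [[0,0,0],[0.1,0,0],0],
])

```text
time: 4.2
eef_pos: [0.6274, 0.1812, 0.1018]
eef_rot: [-0.134, 0.695, -0.137, -0.693]
contact_force: [-8.2, 0.7, 27.5]
finger_gap: -0.0
```

That tab is home at 27 N and the same height. Now lift and go to B.

Call:
arm_command([
  [[0,0,0],[-0.3,0,0],0],
  [[0,0,0],[-0.5,0,0],0],
  [[0,0,0],[-0.3,0,0],0],
  [[0,0,0],[0,0,0],0],
])

```text
time: 4.6
eef_pos: [0.6262, 0.1819, 0.1486]
eef_rot: [-0.134, 0.695, -0.137, -0.693]
contact_force: [0.0, 1.1, -0.2]
finger_gap: 0.0
```

```bash
python3 look.py
```

```text
4.65 [0.62579875 0.18175605 0.14760294] [-0.08736913  0.07733697  0.50967085]
0.093 [209.3 159.3] 116 [0.622  0.1801 0.093 ]
0.093 [258.2 184.8] 236 [0.5751 0.0918 0.093 ]
0.093 [206.8 214.6] 189 [0.5235 0.1805 0.093 ]
0.083 [209.3 159.3] 116 [0.6248 0.1834 0.083 ]
0.083 [258.2 184.8] 236 [0.5771 0.0938 0.083 ]
0.083 [206.8 214.6] 189 [0.5247 0.1838 0.083 ]
w [316.3 216.1] 1347 [0.6356 0.182  0.093 ] [0.632  0.1836 0.083 ]
w [461.8 240.7] 1490 [0.5807 0.0955 0.093 ] [0.574  0.0923 0.083 ]
A [ 0.54  0.   -0.01]
B [0.55 2.4  0.37]
C [0.54 0.89 2.25]
[0.54 0.89 2.25] [-0.    -0.005 -1.   ]
```

Call:
arm_command([
  [[0,0,0],[0,0.8,0.12],0],
  [[0,0,0],[0,0.8,0.12],0],
  [[0,0,0],[0,0.8,0.12],0],
  [[0,0,0],[0,0,0],0],
])

```text
time: 5.1
eef_pos: [0.5715, 0.0957, 0.1406]
eef_rot: [0.132, -0.691, 0.138, 0.697]
contact_force: [-0.2, 0.3, 0.1]
finger_gap: -0.0003
```

```bash
python3 -c "
from h import *
print(arm.sense()['eef_pos'],go([.576,.0975,.114]))"
```

```text
[0.57145389 0.09565546 0.14063024] [ 0.66 -0.09 -0.09]
```

Call:
arm_command([
  [[0,0,0],[0.4,-0.09,-0.09],0],
  [[0,0,0],[0.2,0,0],0],
  [[0,0,0],[0.1,0,0],0],
  [[0,0,0],[0.1,0,0],0],
])

```text
time: 5.5
eef_pos: [0.5753, 0.0969, 0.1063]
eef_rot: [0.132, -0.691, 0.139, 0.697]
contact_force: [-2.3, -0.3, 4.3]
finger_gap: 0.0
```

Call:
arm_command([
  [[0,0,0],[0.1,0,0],0],
  [[0,0,0],[0.1,0,0],0],
])

```text
time: 5.7
eef_pos: [0.5757, 0.0967, 0.1017]
eef_rot: [0.131, -0.692, 0.139, 0.697]
contact_force: [-16.3, 0.1, 39.4]
finger_gap: 0.0003
```

The third tab is home. Lift, back away and check.

Call:
arm_command([
  [[0,0,0],[-0.3,0,0],0],
  [[0,0,0],[-0.6,0,0],0],
  [[0,0,0],[-0.9,0,0],0],
  [[0,0,0],[-0.9,0,0.9],0],
  [[0,0,0],[0,0,0.9],0],
])

```text
time: 6.2
eef_pos: [0.5114, 0.1255, 0.2115]
eef_rot: [0.131, -0.691, 0.14, 0.697]
contact_force: [0.6, 1.2, 0.3]
finger_gap: -0.0002
```

Call:
arm_command([
  [[0,0,0],[0,0,0.9],0],
  [[0,0,0],[0,0,0.9],0],
  [[0,0,0],[0,0,0],0],
])

```text
time: 6.5
eef_pos: [0.4403, 0.1554, 0.2129]
eef_rot: [0.133, -0.692, 0.138, 0.697]
contact_force: [1.3, 0.4, 0.3]
finger_gap: 0.0005
```

```bash
python3 look.py
python3 - <<'E'
from h import *
t=viewer.capture("top")[120:260,160:500];s=viewer.capture("side")
# triangulate tabs from side & top: side blobs cast to plane .083
p=viewer.camera_params("side")
for c,a in blobs(s,(20,120,60),(35,255,255),30): print('s',c.round(1),a,cast(p,c,.083).round(4))
t=cv2.resize(t,(680,280));s=cv2.resize(s[130:270,200:540],(680,280))
cv2.imwrite("pics/end.png",np.vstack([t,s]))
E
```

```text
6.55 [0.44177295 0.15517426 0.21301736] [0.54673562 0.48457955 0.42716602]
0.093 [98.5 37.7] 179 [0.8624 0.4023 0.093 ]
0.093 [209.3 156.9] 188 [0.6265 0.1802 0.093 ]
0.093 [259.3 185.9] 236 [0.5731 0.0899 0.093 ]
0.093 [206.2 214.7] 208 [0.5233 0.1815 0.093 ]
0.083 [98.5 37.7] 179 [0.8687 0.4089 0.083 ]
0.083 [209.3 156.9] 188 [0.6292 0.1835 0.083 ]
0.083 [259.3 185.9] 236 [0.5751 0.0918 0.083 ]
0.083 [206.2 214.7] 208 [0.5246 0.1848 0.083 ]
w [194.9   5. ] 266 [0.6148 0.185  0.093 ] [0.6188 0.1874 0.083 ]
w [327.9  16.3] 1119 [0.5717 0.0971 0.093 ] [0.574  0.0958 0.083 ]
w [252.5 120.7] 904 [0.5252 0.1824 0.093 ] [0.5256 0.1847 0.083 ]
A [ 2.16 -2.35 -4.  ]
B [ 2.18  0.05 -3.62]
C [ 2.18 -1.47 -1.74]
[ 2.18 -1.47 -1.74] [-0.008 -0.006 -1.   ]
s [298.  103.1] 49 [0.9215 0.4754 0.083 ]
s [286.5 159.2] 61 [0.6275 0.1825 0.083 ]
s [247.9 176.4] 88 [0.513  0.1743 0.083 ]
s [296.4 184.4] 176 [0.5602 0.0716 0.083 ]
s [431.  228.4] 194 [ 0.6121 -0.2183  0.083 ]
s [368.9 237.4] 218 [ 0.5172 -0.1609  0.083 ]
s [421.1 269.5] 389 [ 0.5065 -0.2734  0.083 ]
```

View pics/end.png

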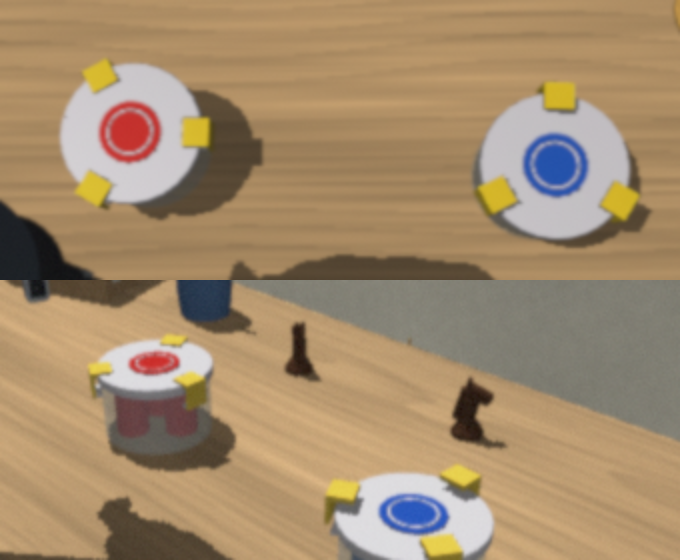

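The final view shows all three red-tub tabs flush with the lid and the tub upright. The blue tub's tabs are still raised and it hasn't been touched.

```bash
python3 -c "
from h import *
print(arm.finish_job())"
```

```text
the job is handed in; nothing more can be done
None
```

I pressed all three yellow tabs of the red-disc tub fully down with the shut fingertips, then backed the arm clear and handed the job in; no verdict was given.

- **Tabs:** each press stopped hard at a fingertip height of about 83 mm, which is the home height. The force at the stop was 35, 27 and 39 N, well above the 4 N sliding force.
- **Last camera check:** the final picture shows all three tabs flush with the lid and the tub upright. By the top and wrist views it moved no more than a few millimetres.
- **Blue tub:** its tabs are still up, it looks unmoved, and the arm never came near it.
- **Checks that disagreed:** casting rays from the side view to the tab-top height put two of the tabs about 15–25 mm off. I put that down to the tabs' yellow side faces being counted in, and relied on the picture, the forces and the heights instead. In the last wrist picture the far tab was cut off at the edge, so its reading was also off.
- **Time:** the job took about 7 s of the 35 s allowed.

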